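Clamp a wax bar in the pull-knob bench jig

TASK

Get the white wax bar that lies to the right of the wooden box clamped in the bench jig, ready for carving: pull the jig's red knob out until it clicks and stays out by itself, lay the white bar flat in the cradle, lengthwise between the jaw and the fence and let go of it, then push the knob fully back in so that the jaw holds the bar against the fence. Leave the yellow bar and the other things where they are.

Things in the scene. Friction and masses are not known exactly. Their poses are not given: they have to be found in the camera images.
- jig: bench jig, fixed to the bench: plywood base, blue bearing block, fence and red pull-knob. Origin on the underside (bench top); x along the jig from the knob (-x) to the fence (+x), z up. In its frame, mm: base x -55 to 117, y +-52, top z 12; blue block x -50 to -32, y +-25, top z 66; knob axis y 0, z 48, parallel to x. No base under the knob
- fence (a point): middle of the aluminium fence's inner face, at jig x 105, z 27 mm; the fence is 70 mm wide, its top at z 42. A clamped bar's end bears on it
- jaw_face (a point): middle of the jaw's rubber face (44 mm wide, 21 mm high), at z 25.5 mm; moves with the knob. The carriage behind it is 44 mm wide and 62 mm high. The face is sprung: it gives 6 mm against 1 to 4 N. Empty gap from jaw to fence: 88 mm with the knob in (too short for the bar), 110 mm with it out
- cradle (a point): the point under the centre of a clamped bar, on top of the base: jig x 59, z 12 mm; axes as the jig's. The bar lies flat, its 92 mm length along x. Four low brass guides (18 mm long, 6 mm high, at x -39 and +36 mm from here) leave 62 mm between them in y for the 52 mm wide bar; its middle stays clear for fingers. Laid in with its centre at x -9 mm it has 9 mm free at each end
- knob (a joint): travel of the red knob along the jig's -x, m: 0 fully in, 0.022 fully out. An over-centre detent holds it at both ends and resists with up to about 6 N; past the middle it snaps on by itself. The jaw moves with the knob and, closing, slides the bar against the fence, which adds up to 3 N to the push
- knob_grip (a point): middle of the knob's cylindrical grip: red, 32 mm diameter, the straight grip 23 mm long along the jig's x, 48 mm above the bench; moves with the knob. The blue block's face is 27 mm behind this point when the knob is in. Axes as the jig's
- knob_front (a point): centre of the knob's flat front face (26 mm diameter), which looks along the jig's -x, 15 mm from knob_grip; moves with the knob
- white_bar_center (a point): centre of the white wax bar, the one to clamp, right of the wooden box, 52 x 92 x 26 mm (its x, y, z), lying flat: 52 mm wide along its x, 92 mm long along its y; its underside 13 mm below this point. About 0.13 kg, loose
- white_bar: the same white wax bar; origin at the centre of its underside
- yellow_bar_center (a point): centre of a yellow wax bar of the same size and axes, also right of the box; not to be moved
- spool_center (a point): centre of a wooden spool of white wick, 60 mm diameter, 52 mm high; not to be moved
- tin_center (a point): centre of a white candle tin with a black top, 67 mm diameter, 46 mm high; not to be moved
- wick_box: wooden box, lid shut, 178 x 254 mm and 97 mm high, fixed between the bars and the jig (origin under its middle, to within 6 mm; its 254 mm length along its y): carry things over it
- wick_box_lid (a joint): hinge of the wooden box's lid, rad: 0 shut, as it starts and must stay

How it is judged:
By the outcome, as a careful person would: the job done as asked, in the order asked, and still so for the second after the job is handed in, with the robot touching nothing.
It also fails if it takes over 64 s, if anything falls off the work surface, if the arm or the gripper's body presses on something with over 40 N, if the wrist force passes 120 N, or if a joint passes its speed limit or range.

ROBOT

A 6-joint arm with a two-finger parallel gripper is mounted at the origin on a cart in front of the work surface, level with it; the furniture and walls round the work are solid. World frame = base frame: x ahead of the robot, y to its left, z up, the work surface at z = 0. Lengths are in m, angles in rad, forces in N, time in s.
With the tool pointing down it reaches from about 0.325 to 0.875 m from the base axis. Payload 4.4 kg.
Tool frame: the origin (TCP) lies on the centre line of the jaws, within the pads' length; the fingertips stand 11 mm ahead of it and the grasp point (between the pads) lies 8 mm behind it; z points along the fingers, y is the line along which they close (so a half turn about z gives the same grasp; the last joint's range is limited). The gripper opens to 85 mm and grips with 20 to 120 N. Pads are 22 mm wide; open, the fingers measure 114 mm over their backs; the gripper's body (76 mm by 85 mm) begins 54 mm behind the grasp point. The pads swing forward as they close: fully open they stand 13 mm farther back than shut.
Start: joints at [-1.27, 0.207, 1.542, -0, 1.393, -0.15], TCP at [0.251, -0.517, 0.242] pointing down, gripper open.
Joint ranges: [-2.73, 2.73], [-0.86, 2.22], [0.23, 2.46], [-1.11, 4.25], [0.08, 2.63], [-2.82, 2.82]. Speed limits (rad/s): [2.79, 2.79, 3.14, 3.14, 3.14, 3.14].

INTERFACE

Orientations are given as a 3x3 rotation matrix whose columns are the frame's x, y, z axes.
In Python, from cell import movep, servo_line, goto_joints, move_gripper, dwell, solve_ik, observe, camera, IKError, close_job, trace gives the robot as it stands. The module is installed in compiled form; this text tells all that it offers. Calls block until the motion is done:
- movep(position, orientation): joint-space move of the TCP to a pose.
- servo_line(position, attitude=None, rate=0.15): straight line of the TCP; attitude=None keeps the orientation; rate is the mean speed in m/s.
- goto_joints(angles): joint-space move.
- move_gripper(opening, f_grip=None): finger opening in m; f_grip is the grip in N (None keeps the last); returns when the fingers have stopped.
- dwell(seconds).
- solve_ik(position, orientation): joint angles nearest the present ones, or None.
- observe(): the state.
- camera(name): name is "scene" or "top"; returns a dict with "pixels" (480x640x3 uint8, blue, green, red), "fx", "fy", "cx", "cy" (pixels), "k1" (the pictures are not rectified: a ray, as slopes to the right and down, at radius r is drawn at 1 + k1 r^2 times it, then the intrinsics apply), "pose" (4x4, takes a point from camera to world coordinates). Camera axes: x right, y down, z forward; pixel columns grow to the right and rows downward; lengths in m; the calibration is good to about 2 mm. A picture is of the moment at which its call begins. There is no depth.
A pose or a line that the arm cannot do raises IKError and nothing moves.
- close_job(): hands the job in; it is judged then, once.
Trained networks look in a picture, given as the dict that the camera call returned (one of the last four; its "shot" number tells which), for a name from the list of things; names that differ only in an ending like _2 or _b are one class to them, and where a whole thing is asked for, a point or a joint stands for the part that bears it (a point fixed in the world has none). Each returns a list of dicts, best first, with "score" (0 to 1); they miss things now and then, are a little off and sometimes report something else, mostly with a low value. They report only what shows in the picture. A call takes as long as a camera call.
- trace(picture, target): "pixels" (480x640 bool, what is visible of it) and "extent" ([left, top, right, bottom] in pixels, round what is visible of it).
The state is a dict: "clock": time; "joint_positions": joint angles; "dq": joint speeds; "joint_torque": joint torques, N m; "eef_pos": TCP position; "eef_rot": TCP orientation; "contact_force": force on the tool from outside, world axes, zero at the start; "moment": the same for the moment, N m; "width": finger opening in m; "grasp_force": force on a finger pad.
Only numpy, scipy, OpenCV 4.12 (cv2) and the standard library are available. Lean on these libraries where they do the work, as an engineer would, in place of code of your own. Each camera call takes 0.05 s, during which the arm holds its last target. There are 200 camera calls.

## Working session

There is one attempt and no reset: what is moved stays moved. The work goes in short steps, each a Python script; the robot and the scene stay as the last script left them, time stands still between calls to the robot, and variables do not carry over. Pictures are saved under pics/ and viewed, at most 10 in all, crops included, and the job is handed in when it is done.

```bash
mkdir -p pics; python3 - <<'E'
from cell import *
import cv2,numpy as np
o=observe();print(o['clock'],o['eef_pos'],o['eef_rot'],o['width'])
for n in('scene','top'):
    p=camera(n);cv2.imwrite(f'pics/{n}0.png',p['pixels']);print(n,p['fx'],p['fy'],p['cx'],p['cy'],p['k1'],np.round(p['pose'],4).tolist())
    for t in('jig','knob','jaw_face','white_bar','yellow_bar_center','wick_box','spool_center','tin_center'):
        for r in trace(p,t)[:2]:
            m=r['pixels'];print(t,round(r['score'],2),np.round(r['extent']),m.sum())
E
```

```text
0.0 [ 0.25078171 -0.51660719  0.24111114] [[ 8.99659141e-01  4.36592377e-01 -7.25544908e-04]
 [ 4.36592872e-01 -8.99656507e-01  2.19856918e-03]
 [ 3.07137345e-04 -2.29473059e-03 -9.99997320e-01]] 0.08546245104032478
scene 504.9872685484206 504.9872685484206 307.5028774774773 234.2009631725716 -0.0872675167036552 [[-0.5868, -0.3767, 0.7167, -0.5699], [-0.8097, 0.2815, -0.515, 0.8321], [-0.0078, -0.8825, -0.4702, 0.7607], [0.0, 0.0, 0.0, 1.0]]
jig 0.73 [168. 261. 250. 298.] 1922
knob 0.94 [204. 262. 245. 285.] 361
jaw_face 0.39 [205. 275. 210. 284.] 27
white_bar 0.5 [349. 215. 364. 225.] 92
yellow_bar_center 0.61 [372. 226. 406. 246.] 383
wick_box 0.83 [256. 204. 357. 278.] 5318
wick_box 0.39 [166. 260. 249. 297.] 1907
spool_center 0.64 [162. 285. 190. 319.] 641
top 510.8525043332638 510.8525043332638 306.28944331929324 246.29080387748382 -0.012495460256275872 [[0.0042, -0.9832, 0.1827, 0.2188], [-1.0, -0.004, 0.0018, 0.1034], [-0.0011, -0.1827, -0.9832, 1.5713], [0.0, 0.0, 0.0, 1.0]]
jig 0.74 [184. 216. 245. 270.] 2009
knob 0.51 [210. 240. 248. 274.] 233
jaw_face 0.5 [211. 240. 218. 253.] 56
white_bar 0.68 [371. 228. 401. 245.] 479
yellow_bar_center 0.96 [384. 270. 418. 290.] 507
wick_box 0.67 [209. 241. 240. 274.] 271
wick_box 0.61 [275. 212. 364. 283.] 5563
spool_center 0.63 [163. 251. 184. 274.] 409
spool_center 0.54 [186. 214. 247. 272.] 2078
tin_center 0.65 [434. 273. 461. 296.] 452
```

```bash
python3 - <<'E'
import cv2
a=cv2.imread('pics/top0.png')[195:325,150:480];b=cv2.imread('pics/scene0.png')[195:325,150:420]
cv2.imwrite('pics/a.png',cv2.resize(a[:,:],None,fx=2.4,fy=2.4,interpolation=2))
c=cv2.imread('pics/top0.png')[205:285,155:260]
cv2.imwrite('pics/c.png',cv2.resize(c,None,fx=7,fy=7,interpolation=2))
cv2.imwrite('pics/b.png',cv2.resize(b,None,fx=2.9,fy=2.9,interpolation=2))
E
```

```text
(no output)
```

View pics/a.png

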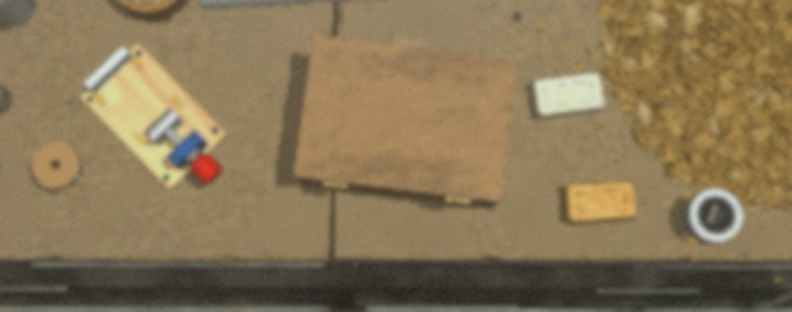

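View pics/c.png

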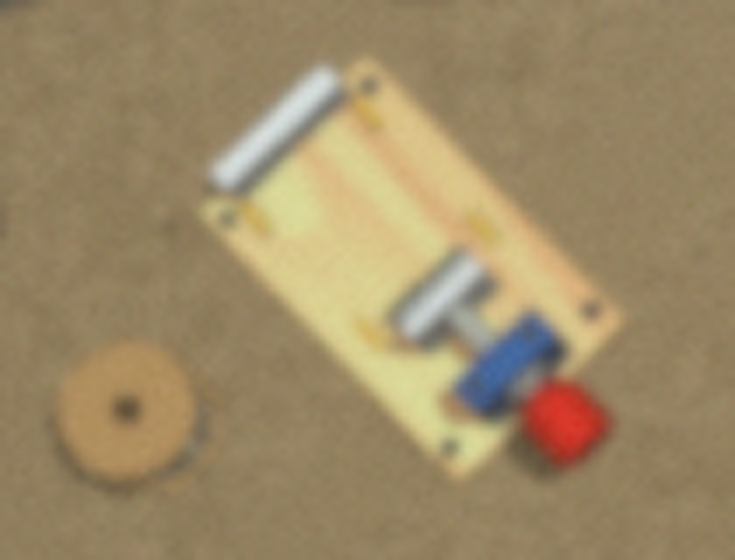

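View pics/b.png

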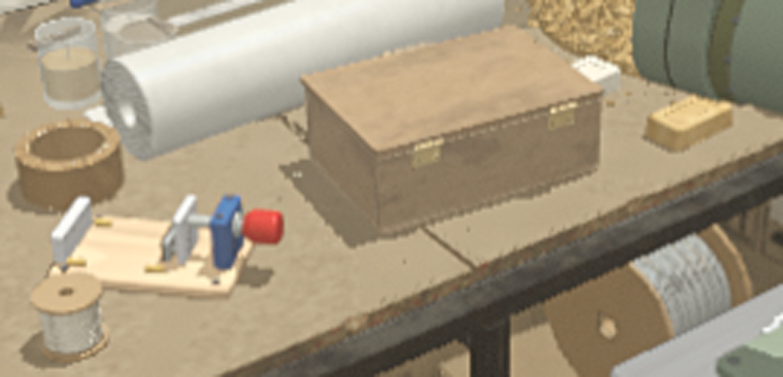

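The top view shows the jig with its fence up-left at (200,225) and the knob at (236,265). The box is in the middle, the white bar at (387,235), the yellow bar at (400,280) and the tin at (448,284). Next I fit the poses.

```bash
cat > h.py <<'E'
from cell import *
import cv2,numpy as np
from scipy.optimize import least_squares,minimize
def proj(p,X):
    T=np.linalg.inv(p['pose']);c=np.atleast_2d(X)@T[:3,:3].T+T[:3,3];s=c[:,:2]/c[:,2:]
    s=s*(1+p['k1']*(s**2).sum(1,keepdims=True));return s*[p['fx'],p['fy']]+[p['cx'],p['cy']]
def place(q,L):
    c,s=np.cos(q[2]),np.sin(q[2]);L=np.atleast_2d(L)
    return L@np.array([[c,s,0],[-s,c,0],[0,0,1]])+[q[0],q[1],0]
def fitbox(p,mask,dims,q0):
    d=np.array(dims);L=np.array([[a*d[0]/2,b*d[1]/2,c*d[2]] for a in(-1,1) for b in(-1,1) for c in(0,1)])
    S=4;M=cv2.resize(mask.astype(np.uint8),None,fx=S,fy=S,interpolation=0)>0
    def cost(q):
        h=cv2.convexHull(((proj(p,place(q,L))+.5)*S*16).astype(np.int32));r=np.zeros(M.shape,np.uint8);cv2.fillConvexPoly(r,h,1,shift=4)
        r=r>0;return 1-(r&M).sum()/(r|M).sum()
    best=min((minimize(cost,[q0[0],q0[1],q0[2]+a],method='Nelder-Mead',options=dict(initial_simplex=np.array([q0[0],q0[1],q0[2]+a])+np.array([[0,0,0],[.01,0,0],[0,.01,0],[0,0,.15]]))) for a in(-.3,0,.3)),key=lambda r:r.fun)
    return best.x,best.fun
def ground(p,uv,z):
    f=lambda g:(proj(p,[g[0],g[1],z])-uv).ravel();return least_squares(f,[.5,0]).x
def cen(m): ys,xs=np.nonzero(m);return np.array([xs.mean(),ys.mean()])
def jigpix(c):  return (np.array(c)+.5)/7-.5+[155,205]
E
python3 - <<'E'
from h import *
p=camera('top')
L=np.array([[117,52,12],[117,-52,12],[-55,-52,12],[-55,52,12]])/1e3
uv=jigpix([[202,212],[365,57],[622,320],[458,478]])
r=least_squares(lambda q:(proj(p,place(q,L))-uv).ravel(),[.5,.35,.8]);q=r.x
print('jig',q,np.degrees(q[2]),r.fun.round(2))
np.save('jig.npy',q)
s=camera('scene')
# knob check: centre at (-74?) -> block face x -50, grip 27 further: x -77
for n,pp in(('top',p),('scene',s)):
    m=trace(pp,'knob')[0]['pixels'];px=pp['pixels'].astype(int)
    red=(px[...,2]>130)&(px[...,1]<90)&(px[...,0]<90);yy,xx=np.nonzero(red)
    k=proj(pp,place(q,[-.077,0,.048]))[0];near=red.copy();near[:]=False
    sel=(np.hypot(xx-k[0],yy-k[1])<25);print(n,'red',sel.sum(),xx[sel].mean(),yy[sel].mean(),'pred',k)
for t in('white_bar','yellow_bar_center'):
    m=trace(p,t)[0]['pixels'];g=ground(p,cen(m),.013);print(t,g,fitbox(p,m,(.052,.092,.026),[*g,0.05]))
m=[r for r in trace(p,'wick_box') if r['pixels'].sum()>3000][0]['pixels'];g=ground(p,cen(m),.08);print('box',g,fitbox(p,m,(.178,.254,.097),[*g,0]))
for t in('spool_center','tin_center'):print(t,ground(p,cen(trace(p,t)[0]['pixels']),.03))
# overlay
def ov(pp,off,crop,sc,name):
    im=cv2.resize(pp['pixels'][crop[1]:crop[3],crop[0]:crop[2]],None,fx=sc,fy=sc,interpolation=2)
    def P(X):return ((proj(pp,X)+.5-[crop[0],crop[1]])*sc).astype(np.int32)
    for B in(L,np.array([[105,35,42],[105,-35,42],[117,-35,42],[117,35,42]])/1e3,np.array([[-50,25,66],[-32,25,66],[-32,-25,66],[-50,-25,66]])/1e3):
        cv2.polylines(im,[P(place(q,B))],True,(255,0,255),1)
    cv2.circle(im,tuple(P(place(q,[-.077,0,.048]))[0].tolist()),4,(0,255,0),1)
    return im
a=ov(p,0,(155,205,255,285),4,'');b=ov(s,0,(155,250,255,330),4,'')
cv2.imwrite('pics/ov.png',np.hstack([a,b]))
print(s['fx'])
E
```

```text
jig [0.49762207 0.3736819  0.78510263] 44.98306717722916 [-1.06 -0.07  0.13 -0.72  1.01 -0.06 -0.09  0.8 ]
top red 108 235.1851851851852 264.8425925925926 pred [235.51031194 265.1944427 ]Traceback (most recent call last):
  File "<stdin>", line 11, in <module>
IndexError: list index out of range
```

```bash
cat > f.py <<'E'
from h import *
q=np.load('jig.npy')
def ov(pp,crop,sc,d=0):
    im=cv2.resize(pp['pixels'][crop[1]:crop[3],crop[0]:crop[2]],None,fx=sc,fy=sc,interpolation=2)
    P=lambda X:((proj(pp,X)+.5-[crop[0],crop[1]])*sc).astype(np.int32)
    for B in([[117,52,12],[117,-52,12],[-55,-52,12],[-55,52,12]],[[105,35,42],[105,-35,42],[117,-35,42],[117,35,42]],[[-50,25,66],[-32,25,66],[-32,-25,66],[-50,-25,66]]):
        cv2.polylines(im,[P(place(q,np.array(B)/1e3))],True,(255,0,255),1)
    cv2.circle(im,tuple(P(place(q,[-.077-d,0,.048]))[0].tolist()),4,(0,255,0),1)
    return im
def both(name,d=0):
    p,s=camera('top'),camera('scene')
    cv2.imwrite(name,np.hstack([ov(p,(155,205,255,285),4,d),ov(s,(155,250,255,330),4,d)]));return p,s
E
python3 - <<'E'
from f import *
p,s=both('pics/ov.png')
for t in('white_bar','yellow_bar_center'):
  R=trace(p,t) or trace(p,t.replace('_center',''))
  if R:
    m=R[0]['pixels'];g=ground(p,cen(m),.013);print(t,R[0]['score'],g,fitbox(p,m,(.052,.092,.026),[*g,0.05]))
for r in trace(p,'wick_box'):
  m=r['pixels']
  if m.sum()>3000: g=ground(p,cen(m),.08);print('box',g,fitbox(p,m,(.178,.254,.097),[*g,0]))
for t in('spool_center','tin_center'):
  for r in trace(p,t)[:1]:print(t,ground(p,cen(r['pixels']),.03))
E
```

```text
white_bar 0.58 [ 0.54410816 -0.14155126] (array([ 0.54426897, -0.14105698,  0.13214575]), np.float64(0.12935433769691596))
yellow_bar_center 0.83 [ 0.40745226 -0.17934953] (array([ 0.4073083 , -0.17912991,  0.10403674]), np.float64(0.1011506849315068))
box [0.49893597 0.06844258] (array([ 0.50274434,  0.06849123, -0.12163048]), np.float64(0.03400820579324526))
spool_center [0.44706666 0.50773575]
tin_center [ 0.38773649 -0.31997497]
```

View pics/ov.png

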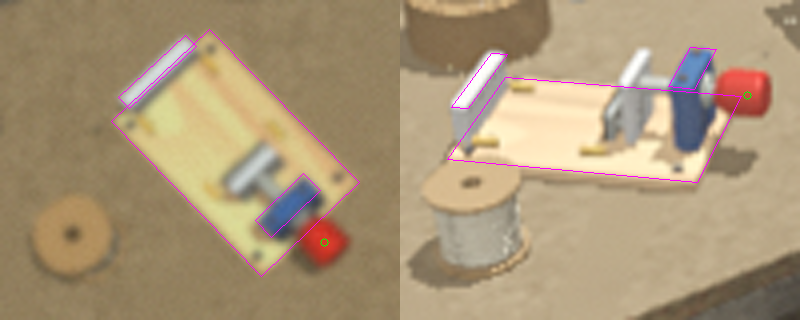

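The jig overlay matches in both views: the knob is predicted at (325,242) and (747,95), both on the red. Jig, bars and box are plausible in size and reach. Next step is to pull the knob.

```bash
cat >> f.py <<'E'
def down(a): # tool y at world angle a
    y=np.array([np.cos(a),np.sin(a),0]);z=np.array([0,0,-1.]);return np.column_stack([np.cross(y,z),y,z])
def pick(pos,a):
    j0=observe()['joint_positions'];c=[]
    for b in(a,a+np.pi):
        j=solve_ik(pos,down(b))
        if j is not None:c.append((abs(np.array(j)-j0).max(),b))
    return min(c)[1]
def st(t):
    o=observe();print(t,round(o['clock'],2),np.round(o['eef_pos'],4),'F',np.round(o['contact_force'],1),'w',round(o['width'],4),'g',np.round(o['grasp_force'],1))
E
python3 - <<'E'
from f import *
K=place(q,[-.077,0,.040])[0];a=pick(K+[0,0,.15],q[2]+np.pi/2);print(a,K)
ex=np.array([np.cos(q[2]),np.sin(q[2]),0])
R=down(a)
# via at start height, well over the box
movep(K+[0,0,.16],R);move_gripper(.06,40);st('above')
servo_line(K,R,.12);st('at')
move_gripper(0.0,40);st('grip')
servo_line(K-ex*.022,R,.04);st('pulled')
move_gripper(.06);dwell(.2);st('rel')
servo_line(K-ex*.022+[0,0,.16],R,.2);st('up')
both('pics/k1.png',.022)
E
```

```text
5.49749161027313 [0.44315876 0.31925077 0.04      ]
above 4.84 [0.4433 0.3191 0.2   ] F [-0.7  0.4  0.9] w 0.0605 g 0.0
at 6.33 [0.4439 0.3197 0.0409] F [-0.4  0.2 -0.1] w 0.0603 g 0.0
grip 6.69 [0.4444 0.3188 0.041 ] F [ 1.6 -4.9  4.8] w 0.0308 g 39.6
pulled 7.39 [0.4288 0.3032 0.041 ] F [ 3.5 -6.2  7.3] w 0.0303 g 40.6
rel 7.98 [0.4274 0.3038 0.0398] F [-0.9  0.4 -0.5] w 0.06 g 0.0
up 8.93 [0.4266 0.3032 0.1986] F [-0.8 -0.8 -0.6] w 0.0596 g 0.0
```

View pics/k1.png

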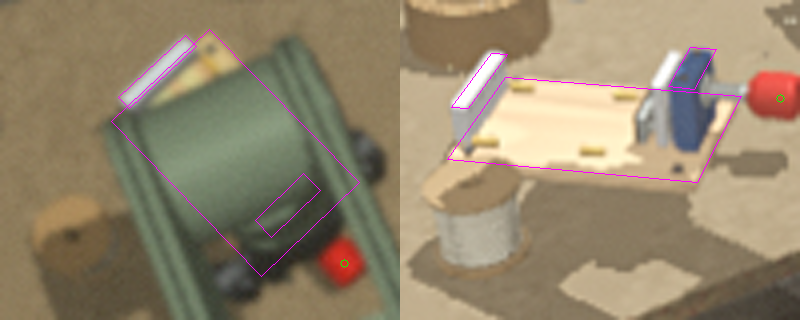

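The knob is out and stays out: it sits at (775,97) in the right panel, at the predicted 22 mm, and the jaw is back against the block. Now the bar.

```bash
python3 - <<'E'
from f import *
B=np.array([.5443,-.1411,.0145]);th=.138
H=B+[0,0,.22];a=pick(H,th);R=down(a);print(a)
movep(H,R);move_gripper(.085,40);st('above')
p=camera('top')
servo_line(B+[0,0,.05],R,.25);servo_line(B,R,.08);st('at')
move_gripper(0,40);st('grip')
servo_line(H,R,.2);st('lift')
s=camera('scene');cv2.imwrite('pics/l.png',s['pixels'])
C=place(q,[.050,0,.0145+.012])[0];print(C,[pick(C+[0,0,.2],q[2]+np.pi/2)])
E
```

```text
3.279592653589793
above 11.09 [ 0.5444 -0.1406  0.2345] F [ 0.8 -0.4 -0. ] w 0.0849 g 0.0
at 12.75 [ 0.5444 -0.1412  0.0144] F [ 1.  -0.5  0.2] w 0.0846 g 0.0
grip 13.18 [ 0.5455 -0.1415  0.0157] F [-0.4  0.5  4.8] w 0.0475 g 41.9
lift 14.43 [ 0.5432 -0.1406  0.2326] F [ 0.3  0.1 -1.8] w 0.0478 g 41.1
[0.53298785 0.40902679 0.0265    ] [np.float64(5.49749161027313)]
```

View pics/l.png

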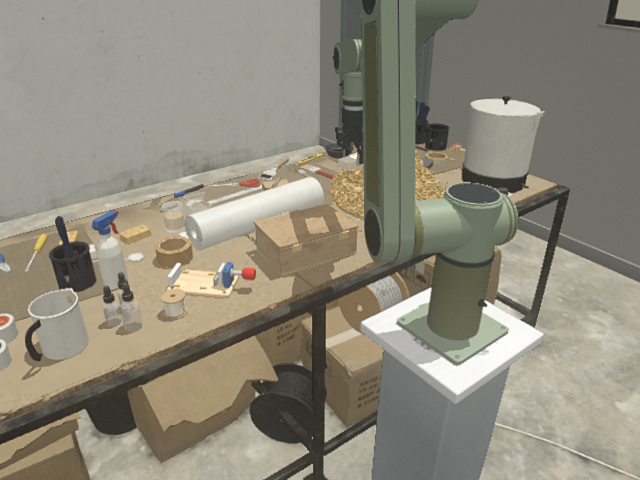

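The white bar is in the gripper near (350,160), off the bench and partly hidden by the arm; jig, spool and box are unchanged. I carry it over the box to the jig and check there.

```bash
python3 - <<'E'
from f import *
C=place(q,[.050,0,.0157+.012+.001])[0]
R=down(pick(C+[0,0,.2],q[2]+np.pi/2))
movep(C+[0,0,.2],R);st('above')
servo_line(C+[0,0,.06],R,.2);dwell(.2);st('hover')
s=camera('scene')
im=s['pixels'][190:330,130:300].copy();im=cv2.resize(im,None,fx=4,fy=4,interpolation=2)
# predicted bar bottom/top outlines at hover
P=lambda X:((proj(s,X)+.5-[130,190])*4).astype(np.int32)
for z in(.073,.099):
    cv2.polylines(im,[P(place(q,np.array([[.004,.026,z],[.096,.026,z],[.096,-.026,z],[.004,-.026,z]])))],True,(255,0,255),1)
cv2.imwrite('pics/hov.png',im)
E
```

```text
above 16.47 [0.5337 0.408  0.2287] F [-1.1  1.  -1.6] w 0.0481 g 41.1
hover 17.52 [0.5343 0.4098 0.091 ] F [-0.1 -0.1 -1.9] w 0.0481 g 41.1
```

View pics/hov.png

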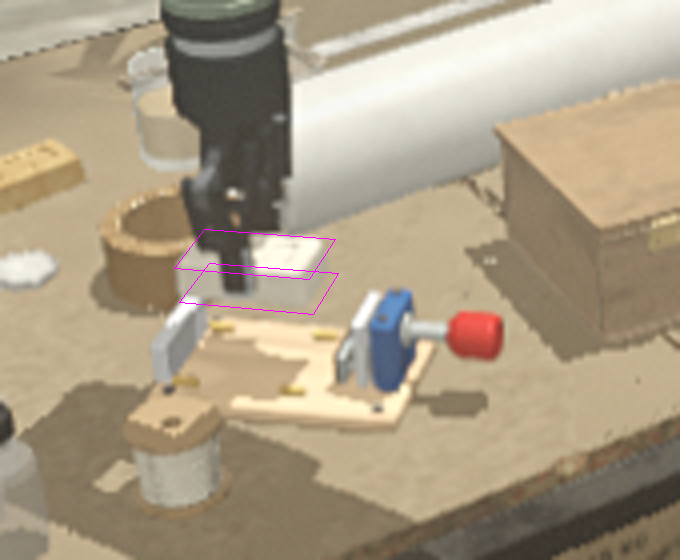

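At hover the bar is level and lies on the predicted outline (right end near (330,240)/(312,303)) to within about 3 mm. Lowering now.

```bash
python3 - <<'E'
from f import *
C=place(q,[.049,0,.0157+.012+.001])[0];R=observe()['eef_rot']
R=down(pick(C,q[2]+np.pi/2))
servo_line(C+[0,0,.008],R,.08);dwell(.2);st('near')
for k in range(8):
    z=.006-.0015*k
    servo_line(C+[0,0,z],R,.03);st(round(z,4))
    if observe()['contact_force'][2]>3: break
dwell(.1);st('down')
move_gripper(.085);dwell(.2);st('open')
servo_line(C+[0,0,.17],R,.2)
K=place(q,[-.077-.022,0,.040])[0]
movep(K+[0,0,.16],R);st('up')
p,s=camera('top'),camera('scene')
def P(pp,o,X):return ((proj(pp,X)+.5-o)*4).astype(np.int32)
ims=[]
for pp,o in((p,(155,205)),(s,(155,250))):
    im=cv2.resize(pp['pixels'][o[1]:o[1]+80,o[0]:o[0]+100],None,fx=4,fy=4,interpolation=2)
    cv2.polylines(im,[P(pp,o,place(q,np.array([[.004,.026,.038],[.096,.026,.038],[.096,-.026,.038],[.004,-.026,.038]])))],True,(255,0,255),1);ims.append(im)
cv2.imwrite('pics/pl.png',np.hstack(ims))
E
```

```text
near 18.57 [0.5329 0.4087 0.0377] F [-0.2 -0.6 -1.5] w 0.048 g 41.1
0.006 18.82 [0.5322 0.4083 0.0346] F [-0.3 -0.4 -2.1] w 0.0475 g 41.1
0.0045 19.07 [0.5321 0.4082 0.033 ] F [ 0.2 -0.1 -0.6] w 0.0475 g 41.1
0.003 19.32 [0.5321 0.4083 0.0315] F [ 1.5  0.5 -1.5] w 0.0481 g 41.1
0.0015 19.57 [0.5322 0.4083 0.03  ] F [ 0.4  0.6 -0.5] w 0.0478 g 41.1
0.0 19.82 [0.5321 0.4083 0.0285] F [ 0.9 -0.  -1.4] w 0.0481 g 41.1
-0.0015 20.07 [0.5326 0.4085 0.0278] F [-1.  -1.5  1.8] w 0.0476 g 41.7
-0.003 20.32 [0.5326 0.4085 0.0278] F [-5.  -2.1  9.2] w 0.0479 g 42.7
down 20.42 [0.5326 0.4085 0.0278] F [-3.6 -2.9  9.6] w 0.048 g 42.7
open 21.07 [0.5322 0.4083 0.0255] F [-0.  -0.8 -0.2] w 0.0852 g 0.0
up 22.73 [0.4273 0.3035 0.1992] F [0.2 0.6 0.7] w 0.0849 g 0.0
```

View pics/pl.png

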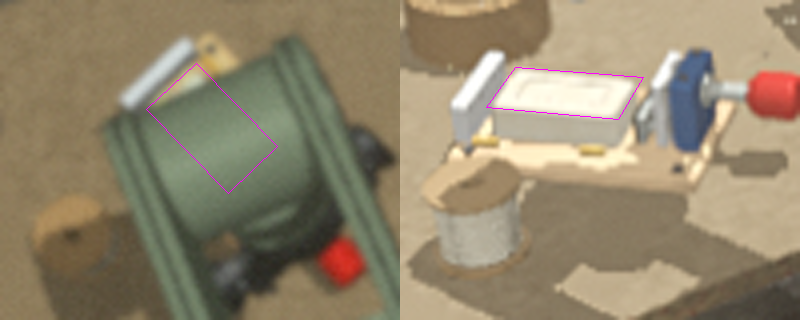

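The bar lies flat between the guides on the predicted outline (490–640, 68–118), clear of fence and jaw. Now I push the knob in.

```bash
python3 - <<'E'
from f import *
K=place(q,[-.099,0,.040])[0];R=down(pick(K+[0,0,.1],q[2]+np.pi/2));ex=np.array([np.cos(q[2]),np.sin(q[2]),0])
move_gripper(.06,60);servo_line(K,R,.12);dwell(.2);st('at')
move_gripper(0,60);st('grip');o=observe()['eef_pos']
f0=observe()['contact_force']@ex
for d in(.011,.018,.020,.022,.0235,.025):
    servo_line(K+ex*d,R,.03);f=observe()['contact_force']@ex-f0;print('Fx',round(f,1),'moved',round((observe()['eef_pos']-o)@ex*1e3,1));st(d)
    if d>.021 and f<-18:break
move_gripper(.06);dwell(.3);st('rel')
e=observe()['eef_pos'];servo_line(e+[0,0,.16],R,.2)
movep([.35,-.2,.3],R);st('away')
both('pics/end.png')
E
```

```text
at 24.89 [0.4281 0.3039 0.0407] F [-0.3 -0.3 -0.6] w 0.0603 g 0.0
grip 25.27 [0.4286 0.3029 0.0407] F [ 1.6 -4.9  4.3] w 0.0298 g 59.2
Fx 1.6 moved 12.0
0.011 25.78 [0.437  0.3114 0.0407] F [ 3.1 -4.1  3.8] w 0.03 g 59.1
Fx 6.6 moved 20.4
0.018 26.17 [0.4429 0.3174 0.0408] F [ 6.8 -0.6  0.1] w 0.0302 g 59.4
Fx 5.3 moved 22.0
0.02 26.42 [0.4441 0.3185 0.0407] F [ 5.5 -1.3  0.7] w 0.03 g 59.5
Fx 0.1 moved 22.0
0.022 26.67 [0.4441 0.3186 0.0407] F [ 2.4 -5.5  6. ] w 0.0303 g 60.1
Fx -4.4 moved 22.0
0.0235 26.92 [0.4441 0.3186 0.0406] F [-0.2 -9.3  9.6] w 0.0301 g 60.4
Fx -8.7 moved 22.0
0.025 27.17 [0.4441 0.3186 0.0405] F [ -3.1 -12.4  13.2] w 0.0301 g 60.8
rel 27.87 [0.4452 0.3215 0.0399] F [-0.1  0.1  0.4] w 0.06 g 0.0
away 30.77 [ 0.3503 -0.1995  0.2998] F [-0.5 -0.1  0.3] w 0.0601 g 0.0
```

View pics/end.png

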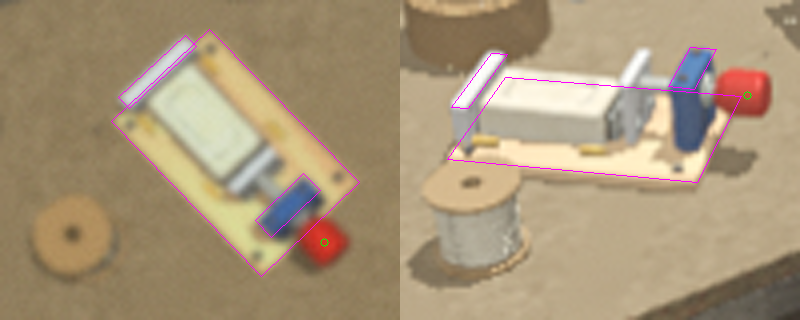

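The knob is fully in at (325,242)/(747,95), and the bar sits between the jaw and the fence at (205,120). The gripper is clear of everything, so I hand in.

```bash
python3 -c "
from cell import *
print(close_job())"
```

```text
the job is handed in; nothing more can be done
None
```

The white bar is clamped flat in the jig between jaw and fence with the knob fully in, nothing else was touched, and I handed the job in at about 31 s of the 64 s allowed.

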